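Lay the carton down and shut the parcel tote

ROBOT

A 7-joint arm with a two-finger parallel gripper is mounted at the origin on the work surface. World frame = base frame: x ahead of the robot, y to its left, z up, the work surface at z = 0. Lengths are in m, angles in rad, forces in N, time in s.
With the tool pointing down it reaches from about 0.425 to 0.925 m from the base axis. Payload 6.8 kg.
Tool frame: the origin (TCP) lies at the centre of the arm's flange, where the gripper is bolted on; the fingertips stand 182 mm ahead of it and the grasp point (between the pads) lies 163 mm ahead of it (robot.tip_extent is the distance from the TCP to the fingertips, in m); x points along the fingers, y is the direction in which the jaws open and shut, and the axes are right-handed (so a half turn about x gives the same grasp; the last joint's range is limited). The gripper opens to 88 mm and grips with 3 to 60 N. Pads are 20 mm wide; open, the fingers measure 115 mm over their backs; the gripper's body (75 mm by 178 mm) begins 61 mm behind the grasp point.
Start: joints at [1.077, 0.477, 0.022, 1.555, -0.011, 1.109, -0.083], TCP at [0.254, -0.625, 0.405] pointing down, gripper open.
Joint ranges: [-2.96, 2.96], [-0.34, 2.1], [-1.41, 1.46], [0.24, 2.44], [-1.37, 4.51], [0.17, 1.92], [-2.96, 2.96]. Speed limits (rad/s): [2.39, 2.39, 3.14, 3.14, 3.14, 3.14, 3.14].

INTERFACE

Orientations are given as a rotation vector (axis times angle).
In Python, from rig import robot, capture gives the robot as it stands.
- The arm moves only by the tool servo_tool, never from a script. Its argument "deltas" is a list of rows, each a list of 3 entries, a list of its own where there are three numbers: the shift along the tool's x, y, z in m, then the turn, a rotation vector about the tool's x, y, z in degrees, then the gripper command: -1 is shut, 1 is fully open, values between are in proportion. In form: [[[tx, ty, tz], [wx, wy, wz], claw], ...]. A call has 1 to 10 rows; each row shifts and turns the commanded pose from where the row before left it, along the tool's axes as they then stand; what a row does not reach is not made up. A row lasts 1/12 s, in which the tool goes at most 41.7 mm and 7.16 degrees, less where a joint would pass 70% of its speed; a pose out of reach is approached as far as the arm can. A call is refused whole if a number of a shift passes 0.0417 or a number of a turn 7.16, either way. A call with a gripper value outside its range is refused whole. The fingers move at their own pace and stop on an object; the grip force is fixed at half the most. Time passes only in rows, so rows that do not move let the fingers close. It gives the time, the measured TCP pose, the force and the opening at its end, in the units of the state.
- robot.get_state(): the state, without advancing time (a new reading comes with each control period).
- capture(name): name is "scene" or "top" or "wrist"; returns a dict with "frame" (400x640x3 uint8, red, green, blue), "fx", "fy", "cx", "cy" (pixels), "dist" ([k1, k2, p1, p2, k3] as OpenCV has them; the pictures are not rectified), "world_from_camera" (4x4, takes a point from camera to world coordinates); the wrist camera has in their place "hand_eye" (4x4, takes a point from camera to tool coordinates, whose origin is the TCP and whose axes are the tool frame's). Camera axes: x right, y up, looking along -z (the intrinsics and any distortion apply to the point x, -y, -z); pixel columns grow to the right and rows downward; lengths in m; the calibration is good to about 2 mm. A picture is of the moment at which its call begins: read the wrist's pose just before it. There is no depth.
- robot.finish_job(): hands the job in, once; it reports no verdict.
The state is a dict: "time_s": time; "joint_positions": joint angles; "joint_vel": joint speeds; "tau": joint torques, N m; "ee_pos": TCP position; "ee_rot": TCP orientation; "wrist_force": force on the tool from outside, world axes, zero at the start; "wrist_torque": the same for the moment, N m; "width": finger opening in m.
Only numpy, scipy, OpenCV 4.12 (cv2) and the standard library are available. Lean on these libraries where they do the work, as an engineer would, in place of code of your own. Each camera call takes 0.05 s, during which the arm holds its last target. There are 200 camera calls.

TASK

Get this food parcel ready to stack: push over the tall white and orange carton standing in the grey tote so that it lies flat in its own lane, then push the tote's blue lid all the way shut. Only push with the fingers: do not pick anything up, and leave the tin in the tote and everything on the table where they are.

Things in the scene. Friction and masses are not known exactly. Their poses are not given: they have to be found in the camera images.
- tote: grey open tote, fixed. 180 (x) x 320 (y) x 100 mm tall, walls and floor 5 mm; origin at the centre of its underside, z up. A divider along y, as tall as the walls, makes two lanes 82 mm wide, 310 mm long, centred at x = +43 and -43 mm. The lid's hinge runs along its -x rim (the robot's side)
- carton_mid (a point): centre of the tall white and orange carton, loose, 0.25 to 0.5 kg: 70 (x) x 50 (y) x 190 mm (z, upright at the start). Stands on the tote's floor in either lane, near the tote's +y end, axes nearly parallel to the tote's; its lane is empty towards -y, where it fits lying below the rim. Pushed near its top towards the tote's -y it tips, and falls by itself past about 15 degrees
- lid (a joint): angle of the blue lid, rad: 0 = shut flat on the rim, 1.57 = upright, 1.7 to 1.9 at the start (leaning a little towards the robot); stops at 0 and 2.0. A stiff hinge holds it at any angle; 1 to 3 N near its free edge moves it. Plate 180 mm from hinge to free edge, 316 mm along the hinge, 6 mm thick, its underside level with the hinge line
- lid_hinge (a point): middle of the lid's hinge line: 90 mm along -x from the tote's centre, 100 mm above the table; the hinge line runs along the tote's y
- lid_edge (a point): middle of the lid's free edge, 180 mm from the hinge, half-way through the plate
- tote_tin_mid (a point): centre (half-way up) of a bystander, loose. Standing in the other lane of the tote: food tin with black and white label, 74 mm diameter, 80 mm tall; leave it in place
- tin_a_mid (a point): centre (half-way up) of a loose bystander: food tin with red label, 74 mm diameter, 80 mm tall, on the table
- tin_b_mid (a point): centre (half-way up) of a loose bystander: food tin with black label, 74 mm diameter, 80 mm tall, on the table
- flour_mid (a point): centre (half-way up) of a loose bystander: white and blue flour pack standing on the table, 100 x 70 x 165 mm tall
- oil_mid (a point): centre (half-way up) of a loose bystander: amber oil bottle with yellow cap, 76 mm diameter, 260 mm tall, on the table
- rice_mid (a point): centre (half-way up) of a loose bystander: green rice box standing on the table, 70 x 50 x 130 mm tall
- jar_mid (a point): centre (half-way up) of a loose bystander: amber jar with white cap, 72 mm diameter, 100 mm tall, on the table
Mind the look-alikes: they are no part of the job. Leave any purple look-alike of the part that bears carton_mid alone.

How it is judged:
On the way, in this order (a step that is already met when the one before it is completed fails the run):
1. the carton lies flat in the tote (angle between carton_mid's own z axis and vertical between 1.45 and 1.69 rad and height (world z) of carton_mid below 0.045 m and x of carton_mid in the frame of tote between -0.075 and 0.075 m and y of carton_mid in the frame of tote between -0.14 and 0.14 m), for 0.3 s.
2. the lid is shut (value of joint lid below 0.06 rad), for 0.2 s.
At the end, for the whole second after the job is handed in: the carton lies flat (upright axis within 0.12 rad of level, centre below 45 mm) inside the tote, the lid is shut (below 0.06 rad), and every bystander is within 30 mm of where it started (all of step 1 and value of joint lid below 0.06 rad and distance of each of tote_tin_mid, tin_a_mid, tin_b_mid, flour_mid, oil_mid, rice_mid, jar_mid from where it was at the start of the episode below 0.03 m); the robot touches nothing.
It fails at once if the carton is lifted off the tote's floor (height (world z) of carton_mid above 0.125 m).
It fails at once if the tin in the tote or a thing on the table is lifted or moved by more than 30 mm (distance of any of tote_tin_mid, tin_a_mid, tin_b_mid, flour_mid, oil_mid, rice_mid, jar_mid from where it was at the start of the episode above 0.03 m).
It also fails if it takes over 56 s, if anything falls off the work surface, if the arm or the gripper's body presses on something with over 40 N, if the wrist force passes 120 N, or if a joint passes its speed limit or range.

## Working session

There is one attempt and no reset: what is moved stays moved. The work goes in short steps, Python scripts to look and compute and a tool call to move; the robot and the scene stay as the last step left them, time stands still between calls to the robot, and variables do not carry over. Pictures are saved under pics/ and viewed, about 8 in all and at most 12, crops included, and the job is handed in when it is done.

Besides the shell and the picture viewer there is one more tool, called after "Request:" by a JSON object that holds its "op" and its "data", one argument or row to a line. servo_tool: Moves the arm, as the interface text tells. Its arguments: {"type":"object","properties":{"deltas":{"type":"array"}},"required":["deltas"]}

```bash
mkdir -p pics; ls
python3 - <<'E'
from rig import robot, capture
import cv2,pickle
d={n:capture(n) for n in("scene","top")}
pickle.dump(d,open('c0.pkl','wb'))
for n in d: cv2.imwrite(f'pics/{n}0.png',d[n]['frame'][:,:,::-1]); print(n,d[n]['fx'],d[n]['cx'],d[n]['dist'],d[n]['world_from_camera'])
print(robot.get_state())
E
```

```text
pics
scene 465.59383396923147 322.89979094542434 [0.03756986 0.         0.         0.         0.        ] [[-0.146539   -0.65008742  0.74559551  1.71085171]
 [ 0.98919207 -0.09246381  0.11379583  0.15764462]
 [-0.00503664  0.75421269  0.65661088  1.11392812]
 [ 0.          0.          0.          1.        ]]
top 432.35076344126634 324.750626722192 [-0.10596184  0.          0.          0.          0.        ] [[ 0.02750232  0.99756458 -0.06409783  0.50061834]
 [-0.99940053  0.02609073 -0.02275652 -0.02956478]
 [-0.02102874  0.06468526  0.99768412  1.33017108]
 [ 0.          0.          0.          1.        ]]
{'time_s': 0.1, 'joint_positions': array([ 1.07688531,  0.47771838,  0.02235911,  1.55632515, -0.01151395,
        1.10930268, -0.0831137 ]), 'joint_vel': array([-0.00123431, -0.0027129 ,  0.00173812, -0.00267391,  0.00129599,
        0.00053552, -0.0010697 ]), 'tau': array([ 3.97984157e-03, -5.84097433e+01,  1.53989263e+00, -2.73315275e+01,
       -5.42777649e-02,  1.30834585e-02,  5.87641466e-05]), 'ee_pos': array([ 0.25392256, -0.62515922,  0.40378998]), 'ee_rot': array([ 2.0102617 ,  0.39435081, -2.01112556]), 'wrist_force': array([-0.27366235, -0.03550732,  0.09074357]), 'wrist_torque': array([-0.00620503,  0.01327649, -0.01176104]), 'width': 0.08788621747435685}
```

View pics/scene0.png

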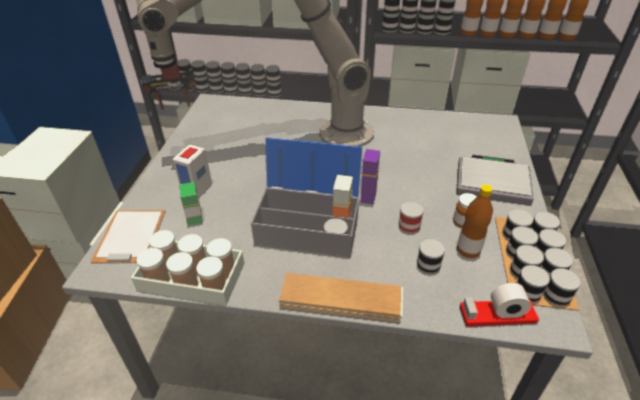

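View pics/top0.png

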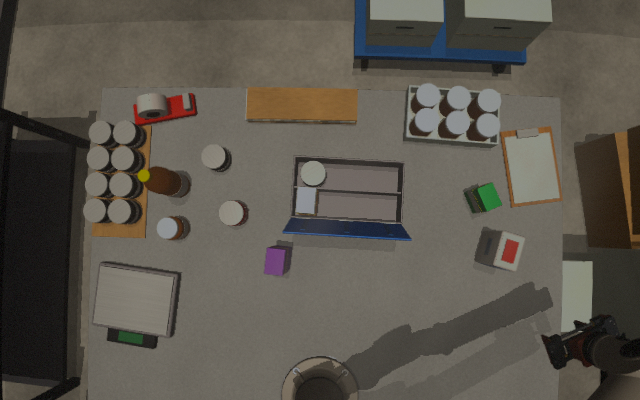

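The scene view shows the tote at about (305,220). The carton stands near its +y end in the robot-side lane, at about (343,195), with the purple look-alike just outside. In the top view the tote spans about (293..403, 157..238). I'll enlarge both for corner pixels.

Run:
```python
import cv2,pickle,numpy as np
d=pickle.load(open('c0.pkl','rb'))
a=d['top']['frame'][145:255,260:420,::-1]; b=d['scene']['frame'][130:260,245:395,::-1]
a=cv2.resize(a,None,fx=4.9,fy=4.9,interpolation=cv2.INTER_CUBIC)
cv2.imwrite('pics/a.png',np.clip(a*1.6,0,255)); cv2.imwrite('pics/b.png',np.clip(1.4*cv2.resize(b,None,fx=4.6,fy=4.6,interpolation=cv2.INTER_CUBIC),0,255))
```

```text
[ WARN:0@0.053] global loadsave.cpp:1063 imwrite_ Unsupported depth image for selected encoder is fallbacked to CV_8U.
```

View pics/a.png

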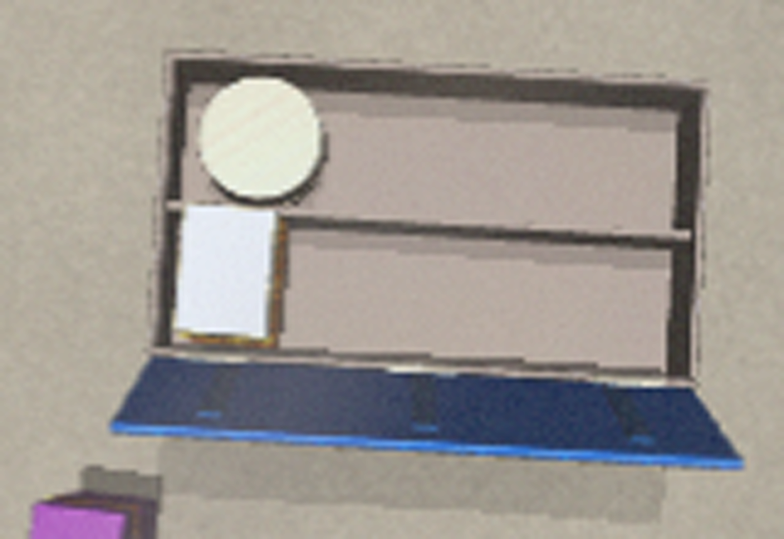

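View pics/b.png

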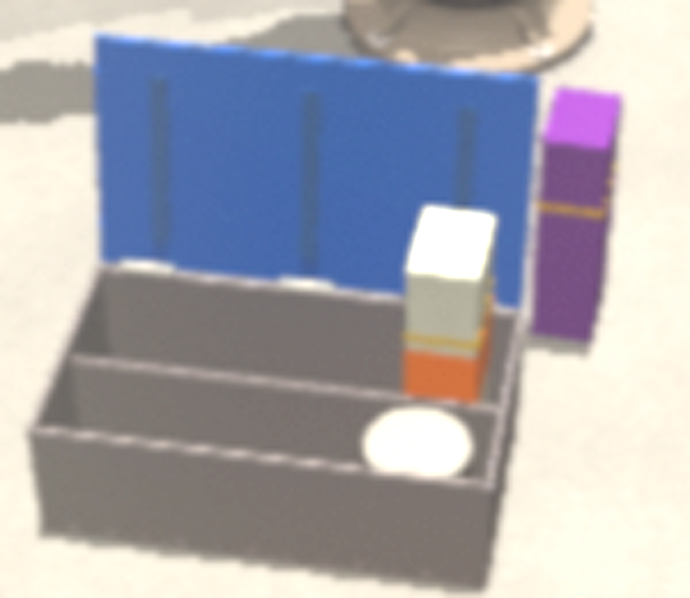

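```bash
cat > h.py <<'E'
import cv2,pickle,numpy as np
def ray(c,uv):
    K=np.array([[c['fx'],0,c['cx']],[0,c['fy'],c['cy']],[0,0,1]])
    n=cv2.undistortPoints(np.array(uv,float).reshape(-1,1,2),K,np.array(c['dist'])).reshape(-1,2)
    T=np.array(c['world_from_camera']); r=np.c_[n[:,0],-n[:,1],-np.ones(len(n))]@T[:3,:3].T
    return T[:3,3],r
def at_z(c,uv,z):
    o,r=ray(c,uv); return o+r*((z-o[2])/r[:,2])[:,None]
E
python3 - <<'E'
from h import *
np.set_printoptions(precision=4,suppress=True)
d=pickle.load(open('c0.pkl','rb'))
t=lambda p,z:at_z(d['top'],np.array(p)/4.9+[260,145],z)
s=lambda p,z:at_z(d['scene'],np.array(p)/4.6+[245,130],z)
R=t([(165,52),(707,90),(692,385),(152,352)],.1);print('rim top',R,R.mean(0))
R2=s([(32,430),(490,487),(522,312),(100,265)],.1);print('rim scene',R2,R2.mean(0))
for n,A in(('t',t([(185,205),(278,210),(268,338),(173,330)],.195)),('s',s([(425,205),(497,215),(480,282),(405,277)],.195))): print('carton',n,A,A.mean(0))
e=lambda p,q:None
# lid edge: top & scene triangulate corners
for pt,ps in (((112,430),(540,75)),((742,465),(97,37))):
    o1,r1=ray(d['top'],np.array([pt])/4.9+[260,145]);o2,r2=ray(d['scene'],np.array([ps])/4.6+[245,130])
    k,res,*_=np.linalg.lstsq(np.c_[r1[0],-r2[0]],o2-o1,rcond=None);print('lid',o1+k[0]*r1[0],o2+k[1]*r2[0])
print('tin',t([(262,138)],.085),'purple top',t([(80,520)],.195), s([(545,145),(610,150),(622,97),(560,88)],.19))
full=lambda u,z:at_z(d['top'],[u],z)
print('tinA',full((232,212),.08),'oil',full((144,176),.26))
E
```

```text
rim top [[ 0.7127  0.0918  0.1   ]
 [ 0.6982 -0.2267  0.1   ]
 [ 0.5253 -0.2205  0.1   ]
 [ 0.5362  0.0936  0.1   ]] [ 0.6181 -0.0655  0.1   ]
rim scene [[ 0.7076 -0.2203  0.1   ]
 [ 0.7174  0.0931  0.1   ]
 [ 0.5386  0.0983  0.1   ]
 [ 0.5296 -0.2162  0.1   ]] [ 0.6233 -0.0613  0.1   ]
carton t [[0.6132 0.0688 0.195 ]
 [0.6117 0.0185 0.195 ]
 [0.5426 0.0219 0.195 ]
 [0.5456 0.0731 0.195 ]] [0.5783 0.0456 0.195 ]
carton s [[0.5449 0.027  0.195 ]
 [0.549  0.0776 0.195 ]
 [0.622  0.0735 0.195 ]
 [0.6239 0.0234 0.195 ]] [0.5849 0.0504 0.195 ]
lid [0.4917 0.095  0.2737] [0.4912 0.0984 0.2741]
lid [ 0.4826 -0.2198  0.2706] [ 0.4818 -0.2151  0.2698]
tin [[0.6651 0.0339 0.085 ]] purple top [[0.4423 0.1199 0.195 ]] [[0.4568 0.1035 0.19  ]
 [0.4563 0.1502 0.19  ]
 [0.3892 0.1551 0.19  ]
 [0.384  0.1087 0.19  ]]
tinA [[0.546  0.2692 0.08  ]] oil [[0.6253 0.4602 0.26  ]]
```

```bash
cat >> h.py <<'E'
from scipy.spatial.transform import Rotation as Ro
def goto(p,yaw,flip=1):
    """tool-frame shift & turn to TCP p, tool x down, tool y = world y rotated by yaw (flip -1: reversed)"""
    from rig import robot
    s=robot.get_state(); R=Ro.from_rotvec(s['ee_rot']); y=flip*np.array([-np.sin(yaw),np.cos(yaw),0]); x=np.array([0,0,-1.])
    G=Ro.from_matrix(np.c_[x,y,np.cross(x,y)])
    np.set_printoptions(precision=4,suppress=True)
    print('t',s['time_s'],'pos',s['ee_pos'],'F',s['wrist_force']); print(R.as_matrix())
    print('shift',R.inv().apply(np.array(p)-s['ee_pos']),'turn deg',np.degrees((R.inv()*G).as_rotvec()))
E
python3 -c "
from h import *
goto([.58,.10,.55],-.035); goto([.58,.10,.55],-.035,-1)"
```

```text
t 0.1 pos [ 0.2539 -0.6252  0.4038] F [-0.2737 -0.0355  0.0907]
[[-0.0007  0.3763 -0.9265]
 [ 0.0015 -0.9265 -0.3763]
 [-1.     -0.0016  0.0001]]
shift [-0.1454 -0.5494 -0.575 ] turn deg [-155.8901   -0.1245    0.0358]
t 0.1 pos [ 0.2539 -0.6252  0.4038] F [-0.2737 -0.0355  0.0907]
[[-0.0007  0.3763 -0.9265]
 [ 0.0015 -0.9265 -0.3763]
 [-1.     -0.0016  0.0001]]
shift [-0.1454 -0.5494 -0.575 ] turn deg [24.1099  0.0259  0.0902]
```

Request:
{"op": "servo_tool", "data": {
  "deltas": [
    [[-0.029,0,0],[4.82,0,0],-1],
    [[-0.029,0,0],[4.82,0,0],-1],
    [[-0.029,0,0],[4.82,0,0],-1],
    [[-0.029,0,0],[4.82,0,0],-1],
    [[-0.029,0,0],[4.82,0,0],-1],
    [[0,-0.0294,-0.012],[0,0,0],-1],
    [[0,-0.0294,-0.012],[0,0,0],-1],
    [[0,-0.0294,-0.012],[0,0,0],-1],
    [[0,-0.0294,-0.012],[0,0,0],-1],
    [[0,-0.0294,-0.012],[0,0,0],-1]
  ]
}}

```text
time_s: 0.93
ee_pos: [0.3194, -0.479, 0.5492]
ee_rot: [-2.203, 0.038, 2.204]
wrist_force: [0.8, -0.4, 0.9]
width: 0.0242
```

Request:
{"op": "servo_tool", "data": {
  "deltas": [
    [[0,-0.0294,-0.012],[0,0,0],-1],
    [[0,-0.0294,-0.012],[0,0,0],-1],
    [[0,-0.0294,-0.012],[0,0,0],-1],
    [[0,-0.0294,-0.012],[0,0,0],-1],
    [[0,-0.0294,-0.012],[0,0,0],-1],
    [[0,-0.0294,-0.012],[0,0,0],-1],
    [[0,-0.0294,-0.012],[0,0,0],-1],
    [[0,-0.0294,-0.012],[0,0,0],-1],
    [[0,-0.0294,-0.012],[0,0,0],-1],
    [[0,-0.0294,-0.012],[0,0,0],-1]
  ]
}}

```text
time_s: 1.77
ee_pos: [0.4494, -0.1894, 0.5495]
ee_rot: [-2.203, 0.038, 2.204]
wrist_force: [0.4, -0.5, -0.3]
width: 0.0003
```

Request:
{"op": "servo_tool", "data": {
  "deltas": [
    [[0,-0.0294,-0.012],[0,0,0],-1],
    [[0,-0.0294,-0.012],[0,0,0],-1],
    [[0,-0.0294,-0.012],[0,0,0],-1],
    [[0,-0.0294,-0.012],[0,0,0],-1],
    [[0,-0.0294,-0.012],[0,0,0],-1],
    [[0,-0.0294,-0.012],[0,0,0],-1],
    [[0,-0.0294,-0.012],[0,0,0],-1],
    [[0,-0.0294,-0.012],[0,0,0],-1],
    [[0,-0.0294,-0.012],[0,0,0],-1],
    [[0,-0.0294,-0.012],[0,0,0],-1]
  ]
}}

```text
time_s: 2.6
ee_pos: [0.5798, 0.1, 0.5492]
ee_rot: [-2.203, 0.039, 2.205]
wrist_force: [0.8, -0.4, 0.5]
width: 0.0006
```

Run:
```python
from h import *
from rig import capture
goto([.582,.108,.352],-.035,-1)
c=capture('wrist'); cv2.imwrite('pics/w1.png',c['frame'][:,:,::-1])
```

```text
t 2.6 pos [0.5798 0.1    0.5492] F [ 0.7763 -0.3987  0.4514]
[[-0.0007 -0.0351 -0.9994]
 [-0.0002 -0.9994  0.0351]
 [-1.      0.0003  0.0007]]
shift [ 0.1972 -0.0081 -0.0021] turn deg [-0.0058  0.0398 -0.0156]
```

View pics/w1.png

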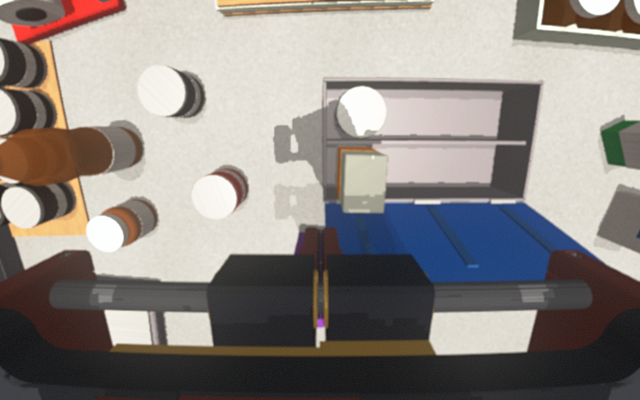

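Request:
{"op": "servo_tool", "data": {
  "deltas": [
    [[0.0246,-0.001,0],[0,0,0],-1],
    [[0.0246,-0.001,0],[0,0,0],-1],
    [[0.0246,-0.001,0],[0,0,0],-1],
    [[0.0246,-0.001,0],[0,0,0],-1],
    [[0.0246,-0.001,0],[0,0,0],-1],
    [[0.0246,-0.001,0],[0,0,0],-1],
    [[0.0246,-0.001,0],[0,0,0],-1],
    [[0.0246,-0.001,-0.002],[0,0,0],-1],
    [[0,0,0],[0,0,0],-1]
  ]
}}

```text
time_s: 3.4
ee_pos: [0.58, 0.1058, 0.3478]
ee_rot: [-2.196, 0.04, 2.214]
wrist_force: [-1.0, 0.1, 0.4]
width: 0.0007
```

Request:
{"op": "servo_tool", "data": {
  "deltas": [
    [[0,0.007,0],[0,0,0],-1],
    [[0,0.007,0],[0,0,0],-1],
    [[0,0.007,0],[0,0,0],-1],
    [[0,0.007,0],[0,0,0],-1],
    [[0,0.007,0],[0,0,0],-1]
  ]
}}

```text
time_s: 3.82
ee_pos: [0.5808, 0.0707, 0.3543]
ee_rot: [-2.206, 0.039, 2.201]
wrist_force: [-0.8, 1.0, 0.7]
width: 0.0
```

Request:
{"op": "servo_tool", "data": {
  "deltas": [
    [[0,0.007,0],[0,0,0],-1],
    [[0,0.007,0],[0,0,0],-1],
    [[0,0.007,0],[0,0,0],-1],
    [[0,0.007,0],[0,0,0],-1]
  ]
}}

```text
time_s: 4.15
ee_pos: [0.5794, 0.0428, 0.3529]
ee_rot: [-2.204, 0.039, 2.204]
wrist_force: [0.0, -0.4, 0.4]
width: 0.0002
```

Run:
```python
from h import *
from rig import capture
goto([.582,.03,.352],-.035,-1)
a=capture('scene')['frame'][110:270,235:405,::-1]
cv2.imwrite('pics/s1.png',cv2.resize(a,None,fx=3.5,fy=3.5,interpolation=cv2.INTER_CUBIC))
```

```text
t 4.15 pos [0.5794 0.0428 0.3529] F [ 0.0462 -0.4039  0.3998]
[[-0.0001 -0.0351 -0.9994]
 [-0.0002 -0.9994  0.0351]
 [-1.      0.0002  0.0001]]
shift [ 0.0009  0.0127 -0.003 ] turn deg [-0.0034  0.003  -0.0112]
```

View pics/s1.png

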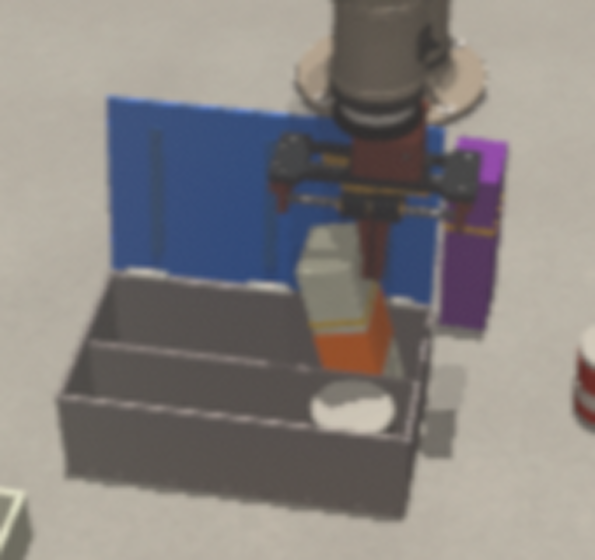

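The carton is tipping towards -y, with its top at about (330,245) in the crop, and the finger is behind it. I'll push a little further so it falls.

Request:
{"op": "servo_tool", "data": {
  "deltas": [
    [[0,0.007,0],[0,0,0],-1],
    [[0,0.007,0],[0,0,0],-1],
    [[0,0.007,0],[0,0,0],-1],
    [[0,0.007,0],[0,0,0],-1],
    [[0,0,0],[0,0,0],-1],
    [[0,0,0],[0,0,0],-1],
    [[0,0,0],[0,0,0],-1],
    [[0,0,0],[0,0,0],-1]
  ]
}}

```text
time_s: 4.87
ee_pos: [0.5785, 0.0162, 0.3529]
ee_rot: [-2.204, 0.037, 2.204]
wrist_force: [-0.3, 0.4, -0.0]
width: 0.0005
```

Request:
{"op": "servo_tool", "data": {
  "deltas": [
    [[-0.03,0,0],[0,0,0],-1],
    [[-0.03,0,0],[0,0,0],-1],
    [[-0.03,0,0],[0,0,0],-1],
    [[-0.03,0,0],[0,0,0],-1],
    [[-0.03,0,0],[0,0,0],-1],
    [[-0.03,0,0],[0,0,0],-1],
    [[-0.02,0,0],[0,0,0],-1],
    [[0,0,0],[0,0,0],-1]
  ]
}}

```text
time_s: 5.53
ee_pos: [0.579, 0.0167, 0.5581]
ee_rot: [-2.213, 0.037, 2.195]
wrist_force: [0.2, 0.6, -0.6]
width: 0.0003
```

Run:
```python
from h import *
from rig import capture
goto([.435,-.064,.55],-.035,-1)
a=capture('scene')['frame'][110:270,235:405,::-1]
cv2.imwrite('pics/s2.png',cv2.resize(a,None,fx=3.5,fy=3.5,interpolation=cv2.INTER_CUBIC))
```

```text
t 5.5333 pos [0.579  0.0167 0.5581] F [ 0.2187  0.5978 -0.6088]
[[ 0.0083 -0.034  -0.9994]
 [ 0.0007 -0.9994  0.034 ]
 [-1.     -0.001  -0.0082]]
shift [0.0068 0.0855 0.1412] turn deg [ 0.0592 -0.4718  0.0566]
```

View pics/s2.png

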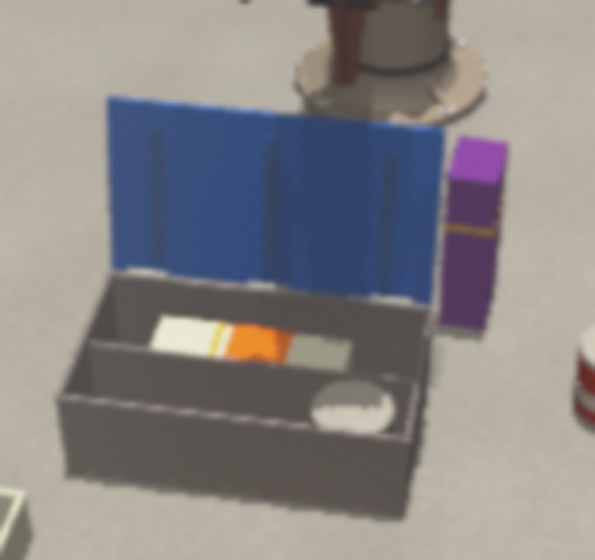

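The carton lies flat in its lane, at about (250,340) in the crop. Next I move behind the lid.

Request:
{"op": "servo_tool", "data": {
  "deltas": [
    [[0,0.0137,0.0232],[0,0,0],-1],
    [[0,0.0137,0.0232],[0,0,0],-1],
    [[0,0.0137,0.0232],[0,0,0],-1],
    [[0,0.0137,0.0232],[0,0,0],-1],
    [[0,0.0137,0.0232],[0,0,0],-1],
    [[0,0.0137,0.0232],[0,0,0],-1],
    [[0,0,0],[0,0,0],-1]
  ]
}}

```text
time_s: 6.17
ee_pos: [0.4331, -0.0639, 0.5517]
ee_rot: [-2.199, 0.045, 2.206]
wrist_force: [-0.2, -1.2, -0.5]
width: 0.0005
```

Request:
{"op": "servo_tool", "data": {
  "deltas": [
    [[0.022,0,0],[0,0,0],-1],
    [[0.022,0,0],[0,0,0],-1],
    [[0.022,0,0],[0,0,0],-1],
    [[0.022,0,0],[0,0,0],-1],
    [[0.022,0,0],[0,0,0],-1],
    [[0.022,0,0],[0,0,0],-1],
    [[0,0,0],[0,0,0],-1]
  ]
}}

```text
time_s: 6.75
ee_pos: [0.435, -0.0613, 0.4162]
ee_rot: [-2.194, 0.036, 2.213]
wrist_force: [-1.5, 0.3, -0.9]
width: 0.0001
```

Request:
{"op": "servo_tool", "data": {
  "deltas": [
    [[0,0,-0.01],[0,0,0],-1],
    [[0,0,-0.01],[0,0,0],-1],
    [[0,0,-0.01],[0,0,0],-1],
    [[0,0,-0.01],[0,0,0],-1],
    [[0,0,-0.01],[0,0,0],-1],
    [[0,0,-0.01],[0,0,0],-1],
    [[0,0,-0.01],[0,0,0],-1],
    [[0,0,-0.01],[0,0,0],-1]
  ]
}}

```text
time_s: 7.42
ee_pos: [0.5176, -0.0644, 0.4209]
ee_rot: [-2.204, 0.038, 2.204]
wrist_force: [-1.9, 0.1, 1.5]
width: 0.0005
```

Request:
{"op": "servo_tool", "data": {
  "deltas": [
    [[0,0,-0.009],[0,0,0],-1],
    [[0.001,0,-0.009],[0,0,0],-1],
    [[0.001,0,-0.009],[0,0,0],-1],
    [[0.001,0,-0.009],[0,0,0],-1],
    [[0.002,0,-0.009],[0,0,0],-1],
    [[0.002,0,-0.009],[0,0,0],-1],
    [[0.003,0,-0.009],[0,0,0],-1],
    [[0.003,0,-0.007],[0,0,0],-1]
  ]
}}

```text
time_s: 8.08
ee_pos: [0.5875, -0.0669, 0.4074]
ee_rot: [-2.204, 0.038, 2.204]
wrist_force: [-1.4, 0.3, -0.3]
width: 0.0006
```

Request:
{"op": "servo_tool", "data": {
  "deltas": [
    [[0.0045,0,-0.0077],[0,0,0],-1],
    [[0.005,0,-0.0075],[0,0,0],-1],
    [[0.0055,0,-0.0075],[0,0,0],-1],
    [[0.006,0,-0.0073],[0,0,0],-1],
    [[0.0063,0,-0.007],[0,0,0],-1],
    [[0.0065,0,-0.007],[0,0,0],-1],
    [[0.0068,0,-0.0067],[0,0,0],-1],
    [[0.007,0,-0.006],[0,0,0],-1]
  ]
}}

```text
time_s: 8.75
ee_pos: [0.6439, -0.0688, 0.3595]
ee_rot: [-2.204, 0.038, 2.204]
wrist_force: [-1.6, -0.5, 0.1]
width: 0.0002
```

Request:
{"op": "servo_tool", "data": {
  "deltas": [
    [[0.008,0,-0.005],[0,0,0],-1],
    [[0.0085,0,-0.005],[0,0,0],-1],
    [[0.0085,0,-0.004],[0,0,0],-1],
    [[0.009,0,-0.004],[0,0,0],-1],
    [[0.009,0,-0.003],[0,0,0],-1],
    [[0.009,0,-0.002],[0,0,0],-1],
    [[0.008,0,-0.001],[0,0,0],-1]
  ]
}}

```text
time_s: 9.33
ee_pos: [0.6675, -0.0697, 0.2993]
ee_rot: [-2.204, 0.038, 2.203]
wrist_force: [-0.5, 0.1, 1.9]
width: 0.0005
```

Contact force is now upward, about 2 N. I'll press the last 11 mm down gently until the force rises at the stop.

Request:
{"op": "servo_tool", "data": {
  "deltas": [
    [[0.004,0,0],[0,0,0],-1],
    [[0.004,0,0],[0,0,0],-1],
    [[0.002,0,0],[0,0,0],-1],
    [[0.001,0,0],[0,0,0],-1],
    [[0,0,0],[0,0,0],-1]
  ]
}}

```text
time_s: 9.75
ee_pos: [0.667, -0.0697, 0.2893]
ee_rot: [-2.204, 0.038, 2.204]
wrist_force: [-0.2, -0.0, -0.6]
width: 0.0004
```

Request:
{"op": "servo_tool", "data": {
  "deltas": [
    [[0.001,0,0],[0,0,0],-1],
    [[0.001,0,0],[0,0,0],-1],
    [[0,0,0],[0,0,0],-1]
  ]
}}

```text
time_s: 10.0
ee_pos: [0.6672, -0.0696, 0.2884]
ee_rot: [-2.205, 0.039, 2.203]
wrist_force: [-2.8, -0.8, 5.8]
width: 0.0002
```

Request:
{"op": "servo_tool", "data": {
  "deltas": [
    [[0.001,0,0],[0,0,0],-1],
    [[0.001,0,0],[0,0,0],-1],
    [[0,0,0],[0,0,0],-1],
    [[0,0,0],[0,0,0],-1]
  ]
}}

```text
time_s: 10.33
ee_pos: [0.6672, -0.0696, 0.2882]
ee_rot: [-2.205, 0.039, 2.203]
wrist_force: [-7.9, 0.6, 17.5]
width: 0.0005
```

Request:
{"op": "servo_tool", "data": {
  "deltas": [
    [[-0.01,0,0],[0,0,0],-1],
    [[-0.03,0,0],[0,0,0],-1],
    [[-0.03,0,0],[0,0,0],-1],
    [[-0.03,0,0],[0,0,0],-1],
    [[-0.03,0,0],[0,0,0],-1],
    [[-0.03,0,0],[0,0,0],-1],
    [[-0.03,0,0],[0,0,0],-1],
    [[0,0,0],[0,0,0],-1],
    [[0,0,0],[0,0,0],-1]
  ]
}}

```text
time_s: 11.08
ee_pos: [0.6673, -0.0695, 0.4778]
ee_rot: [-2.209, 0.039, 2.199]
wrist_force: [-0.0, 0.7, -0.9]
width: 0.0007
```

Run:
```python
from h import *
from rig import capture
goto([.435,-.064,.55],-.035,-1)
cv2.imwrite('pics/s3.png',capture('scene')['frame'][:,:,::-1])
```

```text
t 11.0833 pos [ 0.6673 -0.0695  0.4778] F [-0.0192  0.7264 -0.8672]
[[ 0.0046 -0.0349 -0.9994]
 [-0.0003 -0.9994  0.0349]
 [-1.      0.0001 -0.0046]]
shift [-0.0733  0.0026  0.232 ] turn deg [ 0.0033 -0.2612 -0.0066]
```

View pics/s3.png

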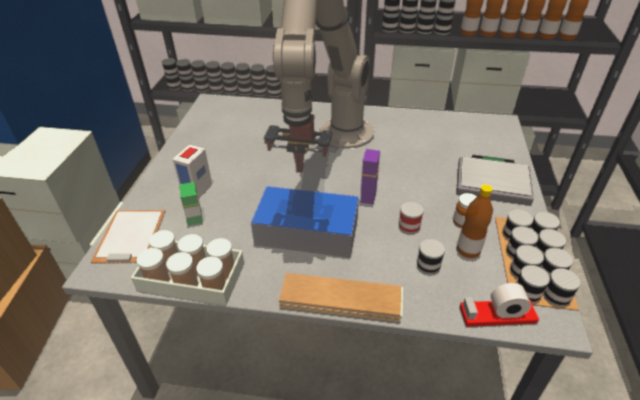

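The lid lies flat on the rim at about (305,210), the bystanders are where they started, and the arm is clear. Handing in.

```bash
python3 -c "
from rig import robot
print(robot.finish_job())"
```

```text
the job is handed in; nothing more can be done
None
```

The carton is lying flat in its lane and the lid is shut. I handed the job in at about 11 s of the 56 s allowed, and the hand-in gave no verdict.

- **Carton:** I pushed it over towards -y with the closed fingers. The camera view afterwards showed it lying flat below the rim in its own lane. I didn't measure its height or angle, and the lid hid it after that.
- **Lid:** I swept it shut from the robot's side. At the end the fingers stopped with the tip at about z = 0.106 m, which is where the top of a shut lid should be. The upward force there rose to 17.5 N. The final picture shows the lid flat on the rim; I didn't measure its angle separately.
- **Bystanders:** By eye, everything on the table is where it started. The tin in the tote hadn't visibly moved before the lid closed over it, and I couldn't check it after that.
- **Robot:** The arm is about 190 mm above the lid and touching nothing. No check failed or disagreed.

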